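# Find the unlocked used-tip bin and push its flap open

## Robot

A 7-joint arm with a two-finger parallel gripper is mounted at the origin on the work surface. World frame = base frame: x ahead of the robot, y to its left, z up, the work surface at z = 0. Lengths are in m, angles in degrees, forces in N, time in s.
With the tool pointing down it reaches from about 0.425 to 0.825 m from the base axis. Payload 3.6 kg.
Tool frame: the origin (TCP) lies where the fingers leave the gripper's body, on its centre line; the fingertips stand 73 mm ahead of it and the grasp point (between the pads) lies ctrl.grasp_offset ahead of it (ctrl.grasp_offset is the distance from the TCP to the grasp point, in m); x points along the fingers, y is the direction in which the jaws open and shut, and the axes are right-handed (so a half turn about x gives the same grasp; the last joint's range is limited). The gripper opens to 85 mm and grips with 20 to 120 N. Pads are 22 mm wide; open, the fingers measure 114 mm over their backs; the gripper's body (76 mm by 85 mm) begins 54 mm behind the grasp point. The pads swing forward as they close: fully open they stand 13 mm farther back than shut.
Start: joints at [-66.492, 35.231, -0.722, 81.555, 0.464, 63.22, -2.315], TCP at [0.275, 0.589, 0.304] pointing down, gripper open.
Joint ranges: [-178.69, 178.69], [-17.37, 117.87], [-77.05, 75.6], [15.02, 138.74], [-78.02, 258.01], [0.78, 113.62], [-162.83, 162.83]. Speed limits (degrees/s): [159.86, 159.86, 180, 180, 180, 180, 180].

## Interface

Orientations are given as [roll, pitch, yaw] about the fixed x, y, z axes, in that order (R = Rz(yaw) Ry(pitch) Rx(roll)).
In Python, from cell import ctrl gives the robot as it stands.
- The arm moves only by the shell command python3 -m crank 'ROWS'. ROWS is JSON, a list of rows, each an object with "hand": the finger opening in mm, from 0 to 85.4; "linear": the shift along the tool's x, y, z in mm, a list of three; "spin": the turn about the tool's x in rad. In form: [{"hand": hand, "linear": [tx, ty, tz], "spin": spin}, ...]. A call has 1 to 20 rows; each row shifts and turns the commanded pose from where the row before left it, along the tool's axes as they then stand; what a row does not reach is not made up. A row lasts 1/8 s, in which the tool goes at most 62.5 mm and 10.7 degrees, less where a joint would pass 70% of its speed; a pose out of reach is approached as far as the arm can. A call with a gripper value outside its range is refused whole. The fingers move at their own pace and stop on an object; the grip force is fixed at half the most. Time passes only in rows, so rows that do not move let the fingers close. It gives the time, the measured TCP pose, the force and the opening at its end, in the units of the state.
- ctrl.get_state(): the state, without advancing time (a new reading comes with each control period).
- ctrl.read_camera(name): name is "side" or "top" or "wrist"; returns a dict with "img" (420x560x3 uint8, red, green, blue), "fx", "fy", "cx", "cy" (pixels), "view" (4x4, takes a point from world to camera coordinates). Camera axes: x right, y up, looking along -z (the intrinsics and any distortion apply to the point x, -y, -z); pixel columns grow to the right and rows downward; lengths in m; the calibration is good to about 2 mm. A picture is of the moment at which its call begins. There is no depth.
- ctrl.finish_job(): hands the job in, once; it reports no verdict.
Trained networks look in a picture, given as the dict that the camera call returned (one of the last four; its "shot" number tells which), for a name from the list of things; names that differ only in an ending like _2 or _b are one class to them, and where a whole thing is asked for, a point or a joint stands for the part that bears it (a point fixed in the world has none). Each returns a list of dicts, best first, with "conf" (0 to 1); they miss things now and then, are a little off and sometimes report something else, mostly with a low value. They report only what shows in the picture. A call takes as long as a camera call. They do not tell look-alikes from the thing itself.
- ctrl.spot_in(target, picture): "at" ([x, y, z] in m, in world coordinates, good to about 4 mm: the middle of the surface that is visible of it).
- ctrl.masks_of(target, picture): "region" (420x560 bool, what is visible of it).
- ctrl.pinpoint(target, picture): "at" ([x, y, z] in m, in world coordinates, good to about 4 mm: a listed point, or the origin of a listed thing).
The state is a dict: "time_s": time; "q": joint angles; "joint_vel": joint speeds; "joint_efforts": joint torques, N m; "ee_pos": TCP position; "eef_rot": TCP orientation; "contact_force": force on the tool from outside, world axes, zero at the start; "ft_torque": the same for the moment, N m; "width": finger opening in m.
Only numpy, scipy, OpenCV 4.12 (cv2) and the standard library are available. Lean on these libraries where they do the work, as an engineer would, in place of code of your own. Each camera call takes 0.05 s, during which the arm holds its last target. There are 200 camera calls.

## Task

Four identical used-tip bins stand on the lab bench; three flaps are locked from below and one is not. With your fingertips press the front part of each flap gently, one bin after another, until you find the one that rocks, then push that flap well open, down into its bin, so that used tips can be dropped in, and leave it open. Do not force a flap that stays put, and leave everything else on the bench where it stands.

Things in the scene. Friction and masses are not known exactly. Their poses are not given: they have to be found in the camera images.
- bin_1: the rightmost (robot's view, +y left) of four identical white used-tip bins fixed to the bench in a loose row: 120 x 104 mm, 85 mm high. Origin: centre of its underside, on the bench; x along the 120 mm depth, -x is its front (robot) side, z up. Walls 5 mm, well 80 mm deep. Top: a grey flap 88 mm along x, 90 mm wide, 4 mm thick, upper face at z = 85 mm, and behind it a fixed white deck 18 mm deep
- bin_2: second from the right (robot's view, +y left) of four identical white used-tip bins fixed to the bench in a loose row, all as bin_1. In each bin the flap rocks on a pin along y at x = +16 mm, z = 83 mm: its front part reaches to x = -54 mm and goes down into the bin, its short rear lip reaches to x = +34 mm and rises. Two fine ribs mark the front part; small screw ears stick out at the bin's foot, front and back
- bin_3: second from the left (robot's view, +y left) of four identical white used-tip bins fixed to the bench in a loose row, all as bin_1 and bin_2. Under three of the four flaps an unseen lock post, standing under the front part, stops the flap: after about 2 mm of play its front edge meets a stiff spring (about 3 N per mm), and stops dead 5 mm further down. Which flap is unlocked differs each time
- bin_4: the leftmost (robot's view, +y left) of four identical white used-tip bins fixed to the bench in a loose row, all as bin_1 to bin_3. The unlocked flap gives way under about 1 to 5 N on its front part (more when pushed fast or near the pin); its stiff hinge has no spring, so it stays at whatever angle it is left
- flap_1 (a joint): angle of the flap of bin_1, rad: 0 level (shut), growing as its front part goes down, 1.2 fully open against its stop; a locked one gives at most about 0.12 when pressed hard, about 0.06 at 5 N, and springs nearly back
- flap_2 (a joint): angle of the flap of bin_2, rad: 0 level (shut), growing as its front part goes down, 1.2 fully open against its stop; a locked one gives at most about 0.12 when pressed hard, about 0.06 at 5 N, and springs nearly back
- flap_3 (a joint): angle of the flap of bin_3, rad: 0 level (shut), growing as its front part goes down, 1.2 fully open against its stop; a locked one gives at most about 0.12 when pressed hard, about 0.06 at 5 N, and springs nearly back
- flap_4 (a joint): angle of the flap of bin_4, rad: 0 level (shut), growing as its front part goes down, 1.2 fully open against its stop; a locked one gives at most about 0.12 when pressed hard, about 0.06 at 5 N, and springs nearly back
- cap: loose blue screw cap lying on the bench between bin_1 and bin_2, 28 mm across, 14 mm high; origin at the centre of its underside; not part of the job
- vial_a: small capped glass vial standing between bin_2 and bin_3, 25 mm across, 58 mm high; origin at the centre of its underside; not part of the job
- vial_b: the same kind of vial standing between bin_3 and bin_4; not part of the job
- bottle_a: reagent bottle with blue cap standing behind the bins, 70 mm across, 150 mm high; origin at the centre of its underside; not part of the job
- bottle_b: smaller reagent bottle behind the bins, 56 mm across, 120 mm high; origin at the centre of its underside; not part of the job
- tube_rack: white rack of blue-capped tubes behind the bins, 80 x 200 mm, 115 mm high with its tubes; origin at the centre of its underside; not part of the job
- tip_box: white box with pink lid in front of the bins, 87 x 122 mm, 70 mm high; origin at the centre of its underside; not part of the job
Not all that is in view belongs to the job. Leave any green look-alike of the bin_1 alone.

How it is judged (in metres and radians):
On the way, in this order (a step that is already met when the one before it is completed fails the run):
1. the unlocked flap gives under a fingertip (((value of joint flap_1 above 0.2 rad and contact force between the fingers and bin_1 above 0.2 N) or (value of joint flap_2 above 0.2 rad and contact force between the fingers and bin_2 above 0.2 N) or (value of joint flap_3 above 0.2 rad and contact force between the fingers and bin_3 above 0.2 N) or (value of joint flap_4 above 0.2 rad and contact force between the fingers and bin_4 above 0.2 N))).
2. the unlocked flap is pushed well open (value of joint any of flap_1, flap_2, flap_3, flap_4 above 0.75 rad), for 0.1 s.
At the end, for the whole second after the job is handed in: The unlocked flap stays open by more than 0.75 rad (43 degrees) of its 1.2 rad, at rest, and the other three are still shut (under 0.17 rad) (((value of joint flap_1 above 0.75 rad and velocity of joint flap_1 between -0.05 and 0.05 rad/s and value of joint each of flap_2, flap_3, flap_4 below 0.17 rad) or (value of joint flap_2 above 0.75 rad and velocity of joint flap_2 between -0.05 and 0.05 rad/s and value of joint each of flap_1, flap_3, flap_4 below 0.17 rad) or (value of joint flap_3 above 0.75 rad and velocity of joint flap_3 between -0.05 and 0.05 rad/s and value of joint each of flap_1, flap_2, flap_4 below 0.17 rad) or (value of joint flap_4 above 0.75 rad and velocity of joint flap_4 between -0.05 and 0.05 rad/s and value of joint each of flap_1, flap_2, flap_3 below 0.17 rad))); the robot touches nothing.
It fails at once if a flap that stays shut is forced: a bin pressed with more than 60 N while its flap stays shut ((contact force between the fingers and bin_1 above 60 N and value of joint flap_1 below 0.17 rad) or (contact force between the arm and bin_1 above 60 N and value of joint flap_1 below 0.17 rad) or (contact force between the fingers and bin_2 above 60 N and value of joint flap_2 below 0.17 rad) or (contact force between the arm and bin_2 above 60 N and value of joint flap_2 below 0.17 rad) or (contact force between the fingers and bin_3 above 60 N and value of joint flap_3 below 0.17 rad) or (contact force between the arm and bin_3 above 60 N and value of joint flap_3 below 0.17 rad) or (contact force between the fingers and bin_4 above 60 N and value of joint flap_4 below 0.17 rad) or (contact force between the arm and bin_4 above 60 N and value of joint flap_4 below 0.17 rad)).
It fails at once if another thing on the bench is picked up, knocked over or moved by more than 30 mm (distance of any of cap, vial_a, vial_b, bottle_a, bottle_b, tube_rack, tip_box from where it was at the start of the episode above 0.03 m or angle between any of cap, vial_a, vial_b, bottle_a, bottle_b, tube_rack, tip_box's own z axis and vertical above 0.5 rad).
It also fails if it takes over 58 s, if anything falls off the work surface, if the arm or the gripper's body presses on something with over 40 N, if the wrist force passes 120 N, or if a joint passes its speed limit or range.

## Working session

There is one attempt and no reset: what is moved stays moved. The work goes in short steps, Python scripts to look and compute and a shell command to move; the robot and the scene stay as the last step left them, time stands still between calls to the robot, and variables do not carry over. Pictures are saved under pics/ and viewed, about 8 in all and at most 12, crops included, and the job is handed in when it is done.

```bash
mkdir -p pics
python3 - <<'E'
from cell import ctrl
import cv2
s=ctrl.get_state();print(s['time_s'],s['ee_pos'],s['eef_rot'],s['contact_force'],s['width'],ctrl.grasp_offset)
for n in('top','side'):
    p=ctrl.read_camera(n);cv2.imwrite(f'pics/{n}0.png',p['img'][:,:,::-1])
    for t in ('bin_1','cap','vial_a','tip_box','tube_rack','bottle_a'):
        for d in ctrl.pinpoint(t,p):
            print(n,t,[round(v,3) for v in d['at']],round(d['conf'],2))
E
```

```text
0.0 [0.27471797 0.58845503 0.30269761] [ -88.93357668   89.8498998  -113.95555655] [-0.04849128  1.0258057  -1.13994787] 0.08559370906203055 0.0539
top bin_1 [0.231, -0.412, -0.004] 0.96
top bin_1 [0.597, 0.104, 0.002] 0.94
top bin_1 [0.52, -0.111, -0.001] 0.81
top bin_1 [0.576, 0.319, 0.003] 0.8
top bin_1 [0.497, -0.467, 0.003] 0.73
top bin_1 [0.58, -0.302, 0.002] 0.67
top cap [0.506, -0.216, -0.002] 0.65
top vial_a [0.292, 0.21, -0.001] 0.64
top vial_a [0.522, -0.001, 0.0] 0.59
top vial_a [0.524, 0.209, -0.004] 0.48
top tip_box [0.288, 0.208, -0.002] 0.7
top tube_rack [0.773, 0.065, 0.001] 0.92
top bottle_a [0.741, -0.257, -0.002] 0.92
top bottle_a [0.772, -0.135, -0.002] 0.57
side bin_1 [0.577, 0.318, 0.003] 0.95
side bin_1 [0.584, -0.304, 0.002] 0.86
side bin_1 [0.495, -0.464, -0.004] 0.85
side bin_1 [0.589, 0.101, 0.001] 0.74
side bin_1 [0.235, -0.409, 0.002] 0.68
side vial_a [0.524, 0.212, 0.004] 0.8
side vial_a [0.522, -0.001, 0.002] 0.62
side tip_box [0.291, 0.208, -0.002] 0.96
side tube_rack [0.772, 0.07, 0.002] 0.64
side bottle_a [0.74, -0.257, -0.0] 0.79
side bottle_a [0.773, -0.139, 0.001] 0.56
```

View pics/top0.png

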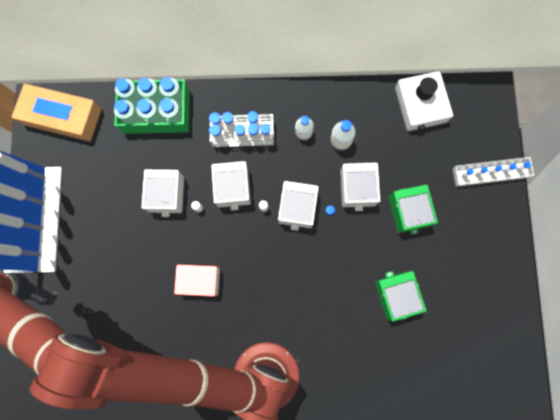

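View pics/side0.png

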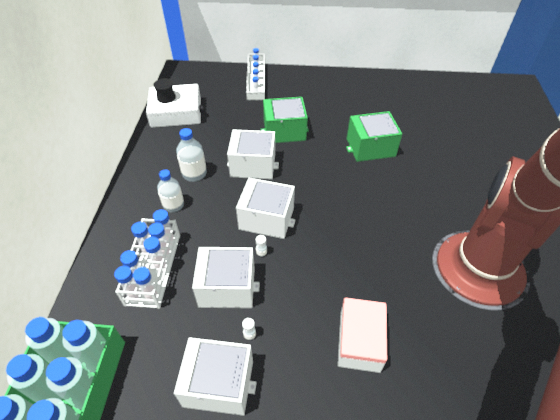

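The four white bins are at top-view pixels (360,185) for bin_1, (298,204) for bin_2, (231,184) for bin_3 and (162,191) for bin_4. The look-alikes are the two green bins at (415,209) and (402,297). The white gadget at (425,100) is not a bin. Next I'll get the bin yaws and check them in one crop.

```bash
cat > h.py <<'E'
import numpy as np
from cell import ctrl
from scipy.spatial.transform import Rotation as Ro
def back(p,uv,z):
    V=np.linalg.inv(p['view']);o=V[:3,3]
    d=V[:3,:3]@np.array([(uv[0]-p['cx'])/p['fx'],-(uv[1]-p['cy'])/p['fy'],-1])
    return o+d*(z-o[2])/d[2]
def proj(p,w):
    c=p['view']@np.append(w,1);return p['cx']-p['fx']*c[0]/c[2],p['cy']+p['fy']*c[1]/c[2]
def R():return Ro.from_euler('xyz',ctrl.get_state()['eef_rot'],degrees=True)
def to(w): # tool shift mm to world TCP target
    return (R().inv().apply(np.array(w)-ctrl.get_state()['ee_pos'])*1000).round(0)
E
python3 - <<'E'
from h import *
import cv2
p=ctrl.read_camera('top')
for t in('bin_1','flap_1'):
  for d in ctrl.masks_of(t,p):
    m=d['region'].astype(np.uint8);c=max(cv2.findContours(m,0,2)[0],key=cv2.contourArea)[:,0]
    w=np.array([back(p,u,.085)[:2] for u in c],np.float32)*1000
    print(t,round(d['conf'],2),cv2.minAreaRect(w),c.mean(0).round())
print([ [round(v) for v in proj(p,np.array(a))] for a in([.52,-.111,.085],[.576,.319,.085])])
cv2.imwrite('pics/crop.png',cv2.resize(p['img'][145:245,130:450,::-1],None,fx=2.5,fy=2.5,interpolation=2))
r=R().as_matrix();print(r.round(3)); print(to([.536,.319,.2]))
E
```

```text
bin_1 0.9 ((566.3927612304688, -300.57952880859375), (145.07679748535156, 114.20480346679688), 0.09981492161750793) [360. 190.]
bin_1 0.87 ((578.5620727539062, 96.42060852050781), (148.0021209716797, 109.25679779052734), 2.680687665939331) [230. 187.]
bin_1 0.83 ((240.2279052734375, -400.96783447265625), (141.19464111328125, 122.74168395996094), 14.332274436950684) [401. 296.]
bin_1 0.73 ((508.3506774902344, -108.63107299804688), (104.14051055908203, 144.04400634765625), 80.6515121459961) [297. 207.]
bin_1 0.65 ((488.3095397949219, -457.2476501464844), (141.67608642578125, 131.17724609375), 10.7929105758667) [414. 211.]
bin_1 0.63 ((560.094970703125, 310.3534240722656), (144.90826416015625, 124.084716796875), 1.0212363004684448) [158. 193.]
flap_1 0.93 ((508.7917175292969, -108.55924987792969), (94.8021011352539, 92.364013671875), 79.04286193847656) [299. 208.]
flap_1 0.77 ((581.0724487304688, 97.75247955322266), (89.80479431152344, 93.32208251953125), 4.011409759521484) [231. 184.]
flap_1 0.67 ((225.71533203125, -412.8704528808594), (88.49427795410156, 91.22819519042969), 15.54330825805664) [404. 299.]
flap_1 0.66 ((560.699951171875, 315.419677734375), (92.80376434326172, 88.26897430419922), 88.67662811279297) [164. 196.]
flap_1 0.65 ((568.673828125, -305.3567199707031), (89.30508422851562, 88.01582336425781), 88.72874450683594) [358. 185.]
flap_1 0.65 ((488.76617431640625, -467.5600280761719), (87.2412109375, 94.75853729248047), 10.192319869995117) [416. 211.]
[[299, 203], [159, 188]]
[[-0.     0.423  0.906]
 [-0.     0.906 -0.423]
 [-1.    -0.    -0.   ]]
[ 104. -134.  351.]
```

View pics/crop.png

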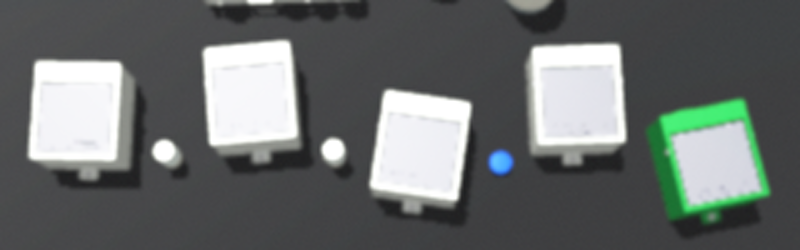

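The crop shows the four white bins with their ribs and front ears toward the robot, yaws about -1, +4, -10 and -1 degrees from left to right. A green look-alike is at the far right. I'll start with bin_4, fingers shut and jaw axis along y.

```bash
python3 -m crank '[{"hand":0,"linear":[0,0,0],"spin":-0.145},{"hand":0,"linear":[0,0,0],"spin":-0.145},{"hand":0,"linear":[0,0,0],"spin":-0.146},{"hand":0,"linear":[0,-34,33],"spin":0},{"hand":0,"linear":[0,-34,33],"spin":0},{"hand":0,"linear":[0,-34,33],"spin":0},{"hand":0,"linear":[0,-34,33],"spin":0},{"hand":0,"linear":[0,-34,33],"spin":0},{"hand":0,"linear":[0,-34,33],"spin":0},{"hand":0,"linear":[0,-34,33],"spin":0},{"hand":0,"linear":[0,-34,30],"spin":0},{"hand":0,"linear":[45,0,0],"spin":0},{"hand":0,"linear":[45,0,0],"spin":0},{"hand":0,"linear":[0,0,0],"spin":0}]'
python3 - <<'E'
from h import *
import cv2
for n in('side','wrist'):cv2.imwrite(f'pics/{n}1.png',ctrl.read_camera(n)['img'][:,:,::-1])
s=ctrl.get_state();print(s['ee_pos'],s['contact_force'],R().as_matrix().round(2))
E
```

```text
time_s: 2.6
ee_pos: [0.5339, 0.3154, 0.2105]
eef_rot: [-147.4, 89.5, -147.5]
contact_force: [0.1, -0.5, 0.4]
width: 0.0002
[0.53632053 0.31732523 0.2150002 ] [-0.30336472  0.31016238  0.78137986] [[ 0.  0.  1.]
 [ 0.  1. -0.]
 [-1.  0.  0.]]
```

View pics/side1.png

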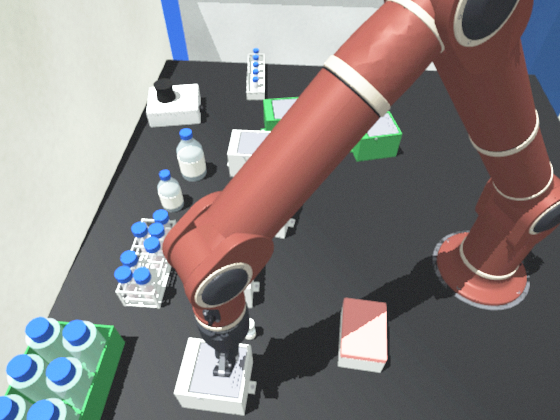

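The closed fingers hang over the front of bin_4's flap, at about (222,360). I'll press in small steps.

```bash
python3 -m crank '[{"hand":0,"linear":[30,0,0],"spin":0},{"hand":0,"linear":[22,0,0],"spin":0},{"hand":0,"linear":[0,0,0],"spin":0},{"hand":0,"linear":[4,0,0],"spin":0},{"hand":0,"linear":[0,0,0],"spin":0}]'; python3 -m crank '[{"hand":0,"linear":[2,0,0],"spin":0},{"hand":0,"linear":[0,0,0],"spin":0}]';python3 -m crank '[{"hand":0,"linear":[2,0,0],"spin":0},{"hand":0,"linear":[0,0,0],"spin":0}]'
```

```text
time_s: 3.32
ee_pos: [0.5364, 0.3172, 0.1593]
eef_rot: [30.8, 89.9, 30.7]
contact_force: [-0.2, -0.2, -0.3]
width: 0.0005
time_s: 3.58
ee_pos: [0.5363, 0.3171, 0.1566]
eef_rot: [34.4, 89.9, 34.3]
contact_force: [-0.3, 0.1, 1.1]
width: -0.0
time_s: 3.82
ee_pos: [0.5363, 0.3172, 0.1551]
eef_rot: [33.4, 89.9, 33.4]
contact_force: [-0.1, 0.1, 7.1]
width: -0.0001
```

```bash
python3 -m crank '[{"hand":0,"linear":[2,0,0],"spin":0},{"hand":0,"linear":[0,0,0],"spin":0}]'; python3 -m crank '[{"hand":0,"linear":[1,0,0],"spin":0},{"hand":0,"linear":[0,0,0],"spin":0}]'
```

```text
time_s: 4.08
ee_pos: [0.5363, 0.3172, 0.1541]
eef_rot: [30.4, 89.9, 30.3]
contact_force: [-2.6, -1.1, 11.1]
width: -0.0001
time_s: 4.32
ee_pos: [0.5363, 0.3172, 0.1537]
eef_rot: [30.1, 89.8, 30.0]
contact_force: [-2.2, -1.5, 13.1]
width: 0.0002
```

Bin_4 resists with force rising to 13 N over about 3 mm, so it is locked. On to bin_3.

```bash
python3 -m crank '[{"hand":0,"linear":[-25,0,0],"spin":0},{"hand":0,"linear":[0,-44,4],"spin":0},{"hand":0,"linear":[0,-44,4],"spin":0},{"hand":0,"linear":[0,-44,4],"spin":0},{"hand":0,"linear":[0,-44,4],"spin":0},{"hand":0,"linear":[0,-45,4],"spin":0},{"hand":0,"linear":[0,0,0],"spin":0},{"hand":0,"linear":[19,0,0],"spin":0},{"hand":0,"linear":[0,0,0],"spin":0}]'; for i in 1 2 ; do python3 -m crank '[{"hand":0,"linear":[2,0,0],"spin":0},{"hand":0,"linear":[0,0,0],"spin":0}]';done
```

```text
time_s: 5.45
ee_pos: [0.5547, 0.0966, 0.1559]
eef_rot: [176.9, 89.8, 176.9]
contact_force: [0.5, -0.6, -0.5]
width: -0.0002
time_s: 5.7
ee_pos: [0.5555, 0.0964, 0.1552]
eef_rot: [76.5, 90.0, 76.5]
contact_force: [-0.6, 0.3, -0.5]
width: -0.0002
time_s: 5.95
ee_pos: [0.5557, 0.0961, 0.1531]
eef_rot: [43.4, 90.0, 43.4]
contact_force: [-0.9, 0.3, 0.8]
width: 0.0002
```

```bash
for i in 1 2 ; do python3 -m crank '[{"hand":0,"linear":[2,0,0],"spin":0},{"hand":0,"linear":[0,0,0],"spin":0}]';done
```

```text
time_s: 6.2
ee_pos: [0.5557, 0.0958, 0.1508]
eef_rot: [24.2, 90.0, 24.2]
contact_force: [0.8, -0.1, -0.1]
width: -0.0002
time_s: 6.45
ee_pos: [0.5556, 0.0955, 0.1487]
eef_rot: [-111.7, 90.0, -111.7]
contact_force: [1.3, 0.7, 0.6]
width: 0.0001
```

Bin_3's flap gives with almost no force, already 8 mm down, so it is the unlocked one. I'll push it down while moving toward the pin.

```bash
python3 -m crank '[{"hand":0,"linear":[5,0,0],"spin":0},{"hand":0,"linear":[5,0,0],"spin":0},{"hand":0,"linear":[5,0,1],"spin":0},{"hand":0,"linear":[4,0,2],"spin":0},{"hand":0,"linear":[4,0,2],"spin":0},{"hand":0,"linear":[4,0,2],"spin":0},{"hand":0,"linear":[0,0,0],"spin":0}]'; python3 -m crank '[{"hand":0,"linear":[4,0,2],"spin":0},{"hand":0,"linear":[4,0,2],"spin":0},{"hand":0,"linear":[3,0,1],"spin":0},{"hand":0,"linear":[3,0,0],"spin":0},{"hand":0,"linear":[0,0,0],"spin":0},{"hand":0,"linear":[0,0,0],"spin":0}]'
```

```text
time_s: 7.32
ee_pos: [0.5621, 0.0955, 0.1211]
eef_rot: [-163.1, 89.9, -163.1]
contact_force: [0.2, -0.3, -0.1]
width: 0.0002
time_s: 8.07
ee_pos: [0.5675, 0.0956, 0.1077]
eef_rot: [-151.6, 90.0, -151.6]
contact_force: [0.1, 0.4, -0.4]
width: 0.0001
```

```bash
python3 -m crank '[{"hand":0,"linear":[-20,0,0],"spin":0},{"hand":0,"linear":[-40,0,0],"spin":0},{"hand":0,"linear":[-50,0,0],"spin":0},{"hand":0,"linear":[-50,0,0],"spin":0},{"hand":0,"linear":[0,0,-50],"spin":0},{"hand":0,"linear":[0,0,-50],"spin":0},{"hand":0,"linear":[0,0,0],"spin":0}]';  python3 - <<'E'
from h import *
import cv2
cv2.imwrite('pics/w2.png',np.hstack([ctrl.read_camera(n)['img'][:,:,::-1] for n in('side','wrist')])[:, :, :])
a=cv2.imread('pics/w2.png');cv2.imwrite('pics/w2.png',cv2.resize(a,(800,300),interpolation=cv2.INTER_AREA))
E
```

```text
time_s: 8.95
ee_pos: [0.463, 0.0956, 0.2677]
eef_rot: [-163.1, 89.7, -163.0]
contact_force: [0.8, -0.3, -0.6]
width: -0.0
```

View pics/w2.png

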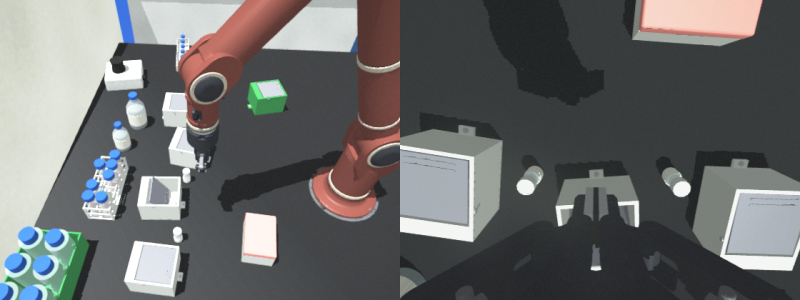

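Bin_3's flap, at about (160,195) in the side half, is open, the other bins look shut, and both vials are standing. I'll crop in to estimate the angle against projected flap edges.

Run:
```python
from h import *
import cv2
p=ctrl.read_camera('side');im=p['img'][:,:,::-1].copy()
im=cv2.resize(im,None,fx=4,fy=4,interpolation=2);r=Ro.from_euler('z',4,degrees=True)
o=np.array([.581,.098,0])-r.apply([-.01,0,0])
for th,c in((.75,(0,0,255)),(1.0,(0,160,0)),(1.2,(255,0,0))):
  pts=[]
  for x,y in((-.070,-.045),(-.070,.045),(.018,.045),(.018,-.045)):
    l=np.array([.016+x*np.cos(th)+.002*np.sin(th)*-1,y,.083+x*np.sin(th)])
    u=proj(p,o+r.apply(l));pts.append([int(4*u[0]),int(4*u[1])])
  for q in pts: cv2.circle(im,q,4,c,2)
cv2.imwrite('pics/z.png',im[900:1300,700:1200])
for d in ctrl.pinpoint('vial_a',p)+ctrl.pinpoint('cap',p):print([round(v,3) for v in d['at']],round(d['conf'],2))
print(ctrl.get_state()['contact_force'])
```

```text
[0.521, -0.002, -0.0] 0.63
[0.523, 0.211, 0.003] 0.6
[0.771, 0.067, -0.001] 0.24
[ 0.48210603  0.78037548 -0.83988867]
```

View pics/z.png

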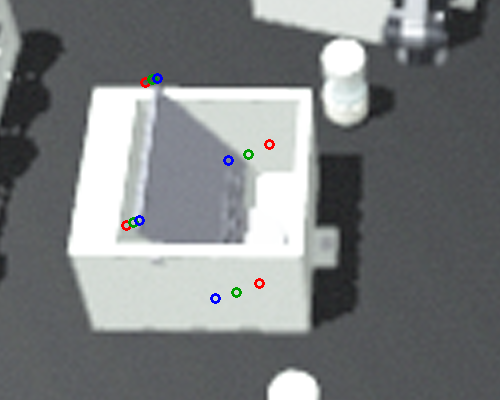

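The far front corner of the flap, at (247,163), sits on the green 1.0 rad mark, well past the red 0.75 rad mark. The arm is clear, so I'm handing in.

```bash
python3 -c "
from cell import ctrl
print(ctrl.finish_job())"
```

```text
the job is handed in; nothing more can be done
None
```

Bin_3 (second from the left) is the unlocked bin. I pushed its flap open to about 1.0 rad, retracted the arm, and handed the job in at about 9 s of robot time. No verdict is reported.

- **Bin_4:** I pressed this one first. The force rose to 13 N over about 3 mm, so I took it as locked and left it.
- **Bin_3:** Its flap gave with under about 1 N. I pushed the closed fingers about 49 mm down into the bin, moving toward the pin.
- **Bin_1 and bin_2:** I did not press these, because bin_3 had already opened.

**Last checks:**
- The side view shows bin_3's flap at about 1.0 rad, past the 0.75 rad needed.
- The other flaps looked shut where visible. Bin_1 and bin_2 were partly behind the arm.
- Both vials stand within 3 mm of where they were.
- The arm was touching nothing, and the wrist force was about 1 N, which is noise.

**Weaker points:**
- The wrist force read about zero even while the flap was being pushed, so the open angle rests on the picture alone.
- I did not find the cap in the last picture, because the arm hid it. The arm never went near it.

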